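# Put the check filter away and hold the sample cell in the photometer's light path

## Task

The check of the photometer is done: lay the loose white filter with the dark grey glass flat in the empty compartment of its grey case and let go of it. Then take the glass cell with the orange stopper out of the blue stand by its frosted sides only, never touching its clear windows with the fingers, and hold it upright and still in the light path, midway between the two heads of the photometer, with the light going in at one window and out at the other through the middle of the glass; finish while still holding it there, free of the photometer. Leave the other things as they are.

Things in the scene. Friction and masses are not known exactly. Their poses are not given: they have to be found in the camera images.
- filter: loose white filter bar with a round dark grey glass in its top, 60 mm long (its own x) x 22 mm wide (its own y) x 12 mm high, 40 g; lies flat on the worktop; either end may lead. Origin at the centre of its underside, z up
- filter_case: fixed shallow grey case, 147 mm long (its own x) x 38 mm wide x 10 mm high, with two equal compartments end to end; the one towards its +x holds another white filter (orange glass, fixed, stands 16 mm over the worktop), the other is empty. Origin at the centre of its underside
- empty_slot (a point): centre of the floor of the empty compartment, 4 mm above the worktop; compartment 66 mm long along this frame's x and 28 mm wide along its y, walls 5 mm thick and 6 mm high above the floor, so the top 6 mm of the filter stands proud when home. z up
- cell_stand: fixed blue block 130 mm (its own x) x 44 x 20 mm high with two wells 64 mm apart in a row along its x, at 32 mm either side of its middle, 12 mm deep and 1.75 mm roomier than a cell on every side; the cells' long sides lie along the same x. Origin at the centre of its underside. Which cell is in which well varies
- orange_cell: upright glass cell, orange stopper; the cell to hold, about 37 g; 24 mm long (own x), 16 wide (own y), 50 high, narrower stopper to 64 mm. Large faces (+y, -y, 16 mm apart) are frosted white, for gripping; small end faces (+x, -x) carry the clear, dark-looking windows. Both ends alike. Origin: centre of underside, z up. Stands 12 mm deep in a well, 38 mm of glass showing above the stand
- orange_cell_windows: the two clear windows of the orange-stoppered cell, 11 mm wide x 42 mm high in the middle of its +x and -x end faces; must not be touched by the fingers. Origin as the cell's
- orange_cell_light (a point): point inside the orange-stoppered cell that the light should pass through: its middle, on the centre line, 25 mm above its underside; axes as the cell's
- blue_cell: upright glass cell, blue stopper; a bystander in the other well; 24 mm long (own x), 16 wide (own y), 50 high, narrower stopper to 64 mm. Large faces (+y, -y, 16 mm apart) are frosted white, for gripping; small end faces (+x, -x) carry the clear, dark-looking windows. Both ends alike. Origin: centre of underside, z up. Stands 12 mm deep in a well, 38 mm of glass showing above the stand
- photometer: fixed open optical bench: aluminium base 184 mm (its own x) x 64 x 12 mm, with a white lamp head (green lens, at -x) and a grey detector head (at +x), each 40 mm along x, 50 mm wide and 115 mm high; the clear gap between them is 94 mm at the lens rims. The light runs along its x from lens to lens. Origin at the centre of its underside
- beam (a point): middle of the light path, halfway between the two lenses, 90 mm above the worktop (78 mm above the base plate); its x lies along the light, z up
- timer: white bench timer, 58 x 62 x 18 mm, a bystander; origin at the centre of its underside
- vial: small vial with a red cap, 24 mm across, 45 mm high, a bystander; origin at the centre of its underside
Things that resemble listed ones, but are neither listed nor needed, are in the scene too. Of the things that look like the filter, the smallest one is meant.

How it is judged:
By the outcome, as a careful person would: the job done as asked, in the order asked, and still so for the second after the job is handed in, while the arm keeps its last pose, push and grip.
It also fails if it takes over 64 s, if anything falls off the work surface, if the arm or the gripper's body presses on something with over 40 N, if the wrist force passes 120 N, or if a joint passes its speed limit or range.

## Robot

A 6-joint arm with a two-finger parallel gripper is mounted at the origin on a cart in front of the work surface, level with it; the furniture and walls round the work are solid. World frame = base frame: x ahead of the robot, y to its left, z up, the work surface at z = 0. Lengths are in m, angles in rad, forces in N, time in s.
With the tool pointing down it reaches from about 0.375 to 0.9 m from the base axis. Payload 3.1 kg.
Tool frame: the origin (TCP) lies at the very end of the fingers, on their centre line; the grasp point (between the pads) lies 19 mm behind it; z points along the fingers, y is the line along which they close (so a half turn about z gives the same grasp; the last joint's range is limited). The gripper opens to 85 mm and grips with 20 to 120 N. Pads are 22 mm wide; open, the fingers measure 114 mm over their backs; the gripper's body (76 mm by 85 mm) begins 54 mm behind the grasp point. The pads swing forward as they close: fully open they stand 13 mm farther back than shut.
Start: joints at [0.989, 0.527, 1.433, -0, 1.181, -0.178], TCP at [0.246, 0.575, 0.231] pointing down, gripper open.
Joint ranges: [-3.08, 3.08], [-0.75, 2.2], [0.22, 2.44], [-1.43, 4.57], [0, 2.65], [-2.85, 2.85]. Speed limits (rad/s): [2.79, 2.79, 3.14, 3.14, 3.14, 3.14].

## Interface

Orientations are given as [roll, pitch, yaw] about the fixed x, y, z axes, in that order (R = Rz(yaw) Ry(pitch) Rx(roll)).
In Python, from plant import monitor, viewer, env gives the robot as it stands.
- The arm moves only by the tool apply_moves, never from a script. Its argument "commands" is a list of rows, each an object of numbers: "dx", "dy", "dz": the shift along the world's x, y, z in mm; "turn": the turn about the world's z in rad. In form: [{"dx": .., "dy": .., "dz": .., "turn": ..}, ...]. A call has 1 to 20 rows; each row shifts and turns the commanded pose from where the row before left it; what a row does not reach is not made up. A row lasts 1/10 s, in which the tool goes at most 50 mm and 8.59 degrees, less where a joint would pass 70% of its speed; a pose out of reach is approached as far as the arm can. A call with a gripper value outside its range is refused whole. "jaw" is the opening in per cent of the stroke, from 0 (shut) to 100 (fully open), set as the call begins (left out, the last holds). The fingers move at their own pace and stop on an object; "grip_force" is the grip in N (left out, the last holds). Time passes only in rows, so rows that do not move let the fingers close. It gives the time, the measured TCP pose, the force, the opening and the grip force at its end, in the units of the state.
- monitor.read_state(): the state, without advancing time (a new reading comes with each control period).
- viewer.read_camera(name): name is "scene" or "top" or "wrist"; returns the picture (480x640x3 uint8, red, green, blue); there is no depth.
- viewer.calibration(name): a dict with "fx", "fy", "cx", "cy" (pixels), "rvec" (rotation vector, rad) and "tvec" (3), from world to camera coordinates, as OpenCV has them; the wrist camera has in their place "mount" (4x4, takes a point from camera to tool coordinates, whose origin is the TCP and whose axes are the flange's). Camera axes: x right, y down, z forward; pixel columns grow to the right and rows downward; lengths in m; the calibration is good to about 2 mm. The wrist camera is an equidistant fisheye: a pixel r from the principal point sees the ray r / f radians off the axis. A picture is of the moment at which its call begins: read the wrist's pose just before it. calibration takes no time and is no camera call.
- env.close_job(): hands the job in; it is judged then, once.
The state is a dict: "t": time; "joint_pos": joint angles; "qd": joint speeds; "effort": joint torques, N m; "tcp_pos": TCP position; "orientation": TCP orientation; "contact_force": force on the tool from outside, world axes, zero at the start; "ft_torque": the same for the moment, N m; "width": finger opening in m; "grasp_force": force on a finger pad.
Only numpy, scipy, OpenCV 4.12 (cv2) and the standard library are available. Lean on these libraries where they do the work, as an engineer would, in place of code of your own. Each camera call takes 0.05 s, during which the arm holds its last target. There are 200 camera calls.

## Working session

There is one attempt and no reset: what is moved stays moved. The work goes in short steps, Python scripts to look and compute and a tool call to move; the robot and the scene stay as the last step left them, time stands still between calls to the robot, and variables do not carry over. Pictures are saved under pics/ and viewed, at most 10 in all, crops included, and the job is handed in when it is done.

Besides the shell and the picture viewer there is one more tool, called in YAML: its name, and indented under it one key for each argument. apply_moves: Moves the arm, as the interface text tells. Its arguments: {"type":"object","properties":{"commands":{"type":"array","items":{"type":"object","properties":{"dx":{"type":"number"},"dy":{"type":"number"},"dz":{"type":"number"},"turn":{"type":"number"}}}},"jaw":{"type":"number"},"grip_force":{"type":"number"}},"required":["commands"]}

```bash
mkdir -p pics
cat > h.py <<'E'
import numpy as np, cv2
from scipy.spatial.transform import Rotation as R
from plant import monitor, viewer, env
def shot(name,fn):
    im=viewer.read_camera(name); cv2.imwrite('pics/'+fn,im[:,:,::-1]); return im
def ray(name,u,v,st=None):
    c=viewer.calibration(name)
    if name!='wrist':
        M=R.from_rotvec(np.ravel(c['rvec'])).as_matrix(); t=np.ravel(c['tvec'])
        d=M.T@np.array([(u-c['cx'])/c['fx'],(v-c['cy'])/c['fy'],1]); return -M.T@t,d
    x=(u-c['cx'])/c['fx'];y=(v-c['cy'])/c['fy'];r=np.hypot(x,y)
    d=np.array([x*np.sinc(r/np.pi),y*np.sinc(r/np.pi),np.cos(r)])
    m=np.array(c['mount']); Rt=R.from_euler('xyz',st['orientation']).as_matrix()
    return np.array(st['tcp_pos'])+Rt@m[:3,3], Rt@m[:3,:3]@d
def onz(name,u,v,z,st=None):
    o,d=ray(name,u,v,st); return o+d*(z-o[2])/d[2]
def pix(name,p):
    c=viewer.calibration(name);K=np.array([[c['fx'],0,c['cx']],[0,c['fy'],c['cy']],[0,0,1]])
    return cv2.projectPoints(np.array(p,float).reshape(-1,1,3),np.ravel(c['rvec']),np.ravel(c['tvec']),K,None)[0].reshape(-1,2)
E
python3 - <<'E'
from h import *
a=shot('top','top0.png');b=shot('scene','sc0.png')
print(monitor.read_state()); 
for n in('top','scene','wrist'):print(viewer.calibration(n))
E
```

```text
{'t': 0.1, 'joint_pos': array([ 9.88497905e-01,  5.28418740e-01,  1.43376871e+00,  2.52674125e-05,
        1.18143330e+00, -1.78477607e-01]), 'qd': array([-0.00059041, -0.0002702 , -0.00300532, -0.00131256, -0.00039642,
        0.0018445 ]), 'effort': array([ 5.43980168e-04, -4.43300772e+01, -1.78585535e+01, -2.28783692e-04,
        3.88016153e-03,  1.37919361e-06]), 'tcp_pos': array([0.24517444, 0.5741971 , 0.23040525]), 'orientation': array([-3.13960091e+00, -3.83037616e-04,  2.73776184e+00]), 'contact_force': array([-0.02913052, -0.27871059, -0.36377113]), 'ft_torque': array([ 0.05294489,  0.0265637 , -0.00587345]), 'grasp_force': 0.0, 'width': 0.08526727142702094}
{'fx': 513.3263824223257, 'fy': 513.3263824223257, 'cx': 319.1361330986294, 'cy': 235.4706833098985, 'rvec': array([ 2.16072313, -2.18631156,  0.034567  ]), 'tvec': array([-0.11628961,  0.60508391,  0.99035887])}
{'fx': 559.6459137194818, 'fy': 559.6459137194818, 'cx': 318.05900235428004, 'cy': 237.34000221170567, 'rvec': array([ 1.96865204, -0.48838784,  0.27171964]), 'tvec': array([-0.57799561,  0.14318515,  1.02997316])}
{'fx': 371.64829954431775, 'fy': 371.64829954431775, 'cx': 319.70817050784046, 'cy': 243.4500633621542, 'mount': array([[ 1.05270307e-03, -9.65554714e-01, -2.60197975e-01,
         6.64887091e-02],
       [ 9.99999191e-01,  8.30718160e-04,  9.63106574e-04,
        -9.24288145e-04],
       [-7.13780910e-04, -2.60198779e-01,  9.65554807e-01,
        -1.44022908e-01],
       [ 0.00000000e+00,  0.00000000e+00,  0.00000000e+00,
         1.00000000e+00]])}
```

View pics/top0.png

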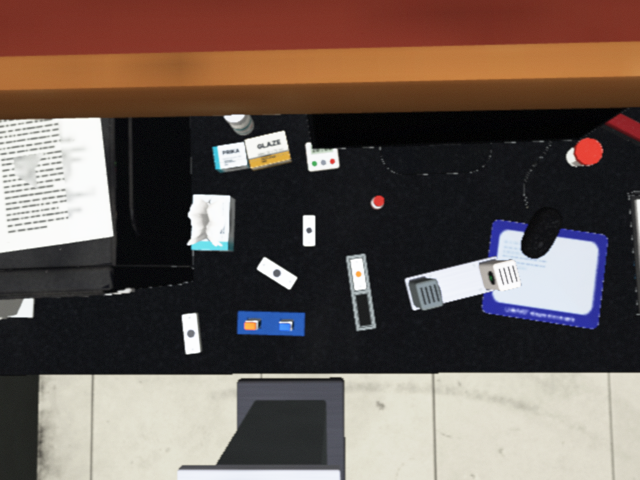

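View pics/sc0.png

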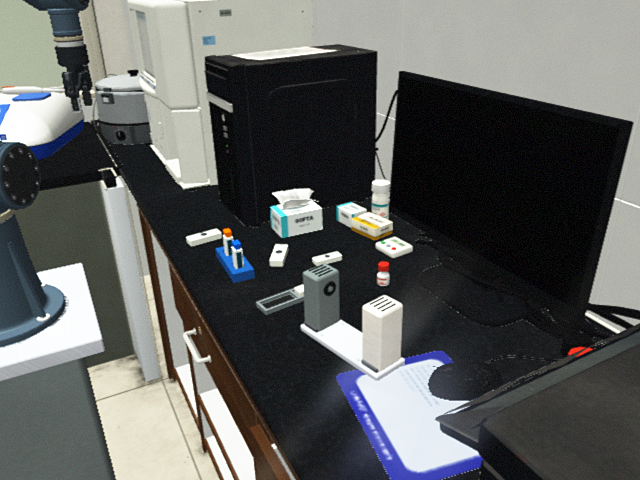

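Candidates for the filter in the top view: white bars with a dark disc at (309,230), (277,273) and (192,333). I'll measure their sizes; the smallest should be the one meant.

Run:
```python
from h import *
im=cv2.imread('pics/top0.png');g=im.min(2)
hsv=cv2.cvtColor(im,cv2.COLOR_BGR2HSV)
print('cam',ray('top',0,0)[0])
def rect(m,name,z,x0,x1,y0,y1):
    mm=np.zeros_like(m);mm[y0:y1,x0:x1]=m[y0:y1,x0:x1]
    cs=cv2.findContours(mm,cv2.RETR_EXTERNAL,cv2.CHAIN_APPROX_NONE)[0]
    c=max(cs,key=cv2.contourArea)[:,0]
    p=np.array([onz('top',u,v,z)[:2] for u,v in c])*1000
    r=cv2.minAreaRect(p.astype(np.float32));print(name,np.round(r[0],1),np.round(r[1],1),round(r[2],1),len(c)); return r
w=((g>130)*255).astype(np.uint8)
rect(w,'A',.012,295,325,208,250);rect(w,'B',.012,250,302,250,295);rect(w,'C',.012,175,208,305,360)
blue=cv2.inRange(hsv,(100,120,60),(125,255,255));rect(blue,'stand',.02,230,310,305,340)
gr=cv2.inRange(g,55,255);rect(gr,'case',.010,340,380,250,335)
rect(gr,'photobase',.012,400,524,250,315)
crop=np.vstack([np.hstack([cv2.resize(im[y-32:y+32,x-40:x+40],(400,300),interpolation=cv2.INTER_CUBIC) for x,y in q]) for q in [[(309,230),(277,273)],[(192,333),(360,290)]]])
cv2.imwrite('pics/crop1.png',crop)
cv2.imwrite('pics/crop2.png',np.vstack([cv2.resize(im[250:315,395:525],(800,400),interpolation=cv2.INTER_CUBIC)]))
```

```text
cam [ 0.53940315 -0.1550983   1.02247213]
A [ 615.2 -102.3] [21.8 59.5] 89.4 80
B [531.4 -38.3] [79.2 30.1] 57.4 88
C [415.1 131.3] [79.  30.7] 6.5 103
stand [434.4 -27.2] [134.3  47.6] 88.0 178
case [ 492.8 -203.3] [149.7  41.4] 7.3 186
photobase [ 514.  -404.5] [110.3 233.1] 1.9 323
```

View pics/crop1.png

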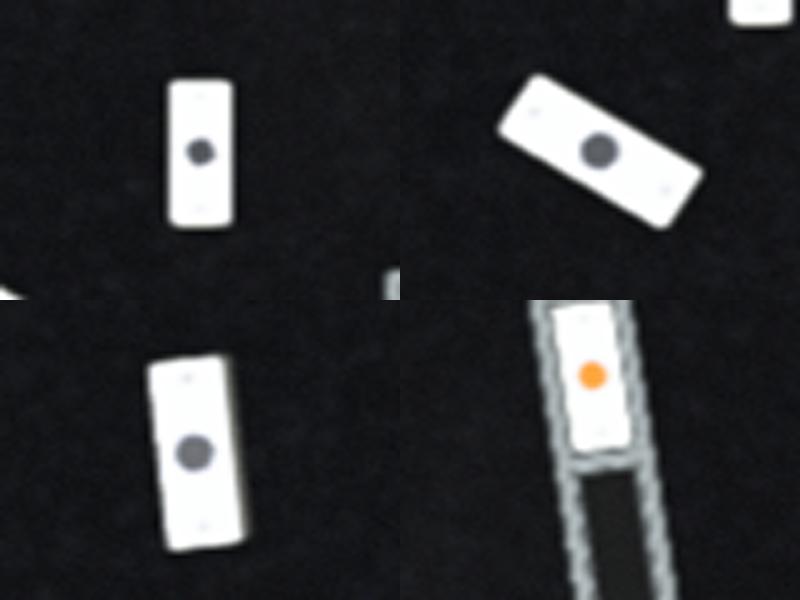

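The crop shows: A (309,230) is about 60x22 mm; B (277,273) and C (192,333) are about 79x30 mm. So A is the filter (smallest, with dark grey glass). Empty compartment is the near end of the case at about (364,310). Next: obstacles on the way and the photometer.

Run:
```python
from h import *
for n,u,v in [('towerL',222,215),('tower R',262,226),('printer',180,186),('deskedge',140,190),('desk edge2',200,330)]:
    print(n,onz('scene',u,v,0).round(3))
print('tower base top view',onz('top',190,283,0).round(3),onz('top',192,120,0).round(3),onz('top',192,120,.4).round(3))
```

```text
towerL [0.498 0.246 0.   ]
tower R [0.562 0.131 0.   ]
printer [0.459 0.515 0.   ]
deskedge [0.35  0.543 0.   ]
desk edge2 [ 0.305 -0.223  0.   ]
tower base top view [0.513 0.137 0.   ] [0.844 0.134 0.   ] [0.725 0.021 0.4  ]
```

View pics/crop2.png

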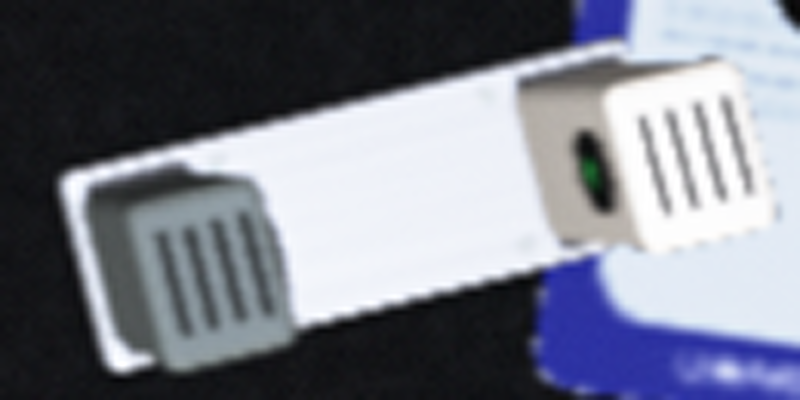

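The heads stand on the base: grey detector near (425,292), white lamp with green lens at (491,278); base corners about (405,279) and (413,311). Moving towards the filter, first pulling in to clear the tower.

apply_moves:
  commands:
    - {"dx": -12.5,"dy": -29}
    - {"dx": -12.5,"dy": -29}
    - {"dx": -12.5,"dy": -29}
    - {"dx": -12.5,"dy": -29}
    - {"dx": -12.5,"dy": -29}
    - {"dx": -12.5,"dy": -29}
    - {"dx": -12.5,"dy": -29}
    - {"dx": 25,"dy": -16}
    - {"dx": 25,"dy": -16}
    - {"dx": 25,"dy": -16}
    - {"dx": 25,"dy": -16}
    - {"dx": 24,"dy": -26}
    - {"dx": 24,"dy": -26}
    - {"dx": 24,"dy": -26}
    - {"dx": 16,"dy": -31}
    - {"dx": 16,"dy": -31}
    - {"dx": 16,"dy": -31}
    - {"dx": 7,"dy": -35}
    - {"dx": 7,"dy": -35}
    - {"dx": 7,"dy": -35}

```text
invalid input
```

apply_moves:
  commands:
    - {"dx": -12,"dy": -29,"dz": 0,"turn": 0}
    - {"dx": -12,"dy": -29,"dz": 0,"turn": 0}
    - {"dx": -12,"dy": -29,"dz": 0,"turn": 0}
    - {"dx": -13,"dy": -29,"dz": 0,"turn": 0}
    - {"dx": -13,"dy": -29,"dz": 0,"turn": 0}
    - {"dx": -13,"dy": -29,"dz": 0,"turn": 0}
    - {"dx": -13,"dy": -29,"dz": 0,"turn": 0}

```text
t: 0.8
tcp_pos: [0.1567, 0.3703, 0.2311]
orientation: [-3.141, -0.0, 2.738]
contact_force: [-0.4, -0.1, -0.6]
width: 0.0853
grasp_force: 0.0
```

apply_moves:
  commands:
    - {"dx": 25,"dy": -16,"dz": 0,"turn": 0}
    - {"dx": 25,"dy": -16,"dz": 0,"turn": 0}
    - {"dx": 25,"dy": -16,"dz": 0,"turn": 0}
    - {"dx": 25,"dy": -16,"dz": 0,"turn": 0}
    - {"dx": 24,"dy": -26,"dz": 0,"turn": 0}
    - {"dx": 24,"dy": -26,"dz": 0,"turn": 0}
    - {"dx": 24,"dy": -26,"dz": 0,"turn": 0}
    - {"dx": 16,"dy": -31,"dz": 0,"turn": 0}
    - {"dx": 16,"dy": -31,"dz": 0,"turn": 0.05}
    - {"dx": 16,"dy": -31,"dz": 0,"turn": 0.05}
    - {"dx": 7,"dy": -35,"dz": 0,"turn": 0.05}
    - {"dx": 7,"dy": -35,"dz": 0,"turn": 0.05}
    - {"dx": 7,"dy": -35,"dz": 0,"turn": 0.05}

```text
t: 2.1
tcp_pos: [0.3984, 0.0303, 0.2312]
orientation: [3.141, -0.0, 2.99]
contact_force: [-1.1, 0.9, -0.1]
width: 0.0854
grasp_force: 0.0
```

apply_moves:
  commands:
    - {"dx": 31,"dy": -19,"dz": -5,"turn": 0.03}
    - {"dx": 31,"dy": -19,"dz": -5,"turn": 0.03}
    - {"dx": 31,"dy": -19,"dz": -5,"turn": 0.03}
    - {"dx": 31,"dy": -19,"dz": -5,"turn": 0.03}
    - {"dx": 31,"dy": -19,"dz": -5,"turn": 0.02}
    - {"dx": 31,"dy": -19,"dz": -5,"turn": 0}
    - {"dx": 31,"dy": -19,"dz": -5,"turn": 0}
    - {"dx": 0,"dy": 0,"dz": 0,"turn": 0}
    - {"dx": 0,"dy": 0,"dz": 0,"turn": 0}

```text
t: 3.0
tcp_pos: [0.615, -0.1014, 0.1952]
orientation: [3.141, -0.002, 3.127]
contact_force: [-0.1, 0.2, 0.1]
width: 0.0854
grasp_force: 0.0
```

```bash
cat >> h.py <<'E'
def wrect(im,st,m,z,box,name):
    x0,x1,y0,y1=box;mm=np.zeros_like(m);mm[y0:y1,x0:x1]=m[y0:y1,x0:x1]
    c=max(cv2.findContours(mm,cv2.RETR_EXTERNAL,cv2.CHAIN_APPROX_NONE)[0],key=cv2.contourArea)[:,0]
    p=np.array([onz('wrist',u,v,z,st)[:2] for u,v in c])*1000
    r=cv2.minAreaRect(p.astype(np.float32));print(name,np.round(r[0],1),np.round(r[1],1),round(r[2],1)); return r
def wpix(p,st):
    c=viewer.calibration('wrist');m=np.array(c['mount']);Rt=R.from_euler('xyz',st['orientation']).as_matrix()
    q=m[:3,:3].T@(Rt.T@(np.array(p)-st['tcp_pos'])-m[:3,3]);th=np.arctan2(np.hypot(q[0],q[1]),q[2]);s=th/np.hypot(q[0],q[1])*c['fx']
    return np.array([c['cx']+q[0]*s,c['cy']+q[1]*s])
E
python3 - <<'E'
from h import *
st=monitor.read_state();im=shot('wrist','w1.png');print(st['tcp_pos'],st['orientation'])
for p in [(.615,-.102,.012),(.458,-.208,.004),(.493,-.203,.01),(.434,-.027,.02)]:print(p,wpix(p,st).round())
E
```

```text
[ 0.61499825 -0.10135377  0.19519946] [ 3.14060585e+00 -2.39727874e-03  3.12708222e+00]
(0.615, -0.102, 0.012) [319. 221.]
(0.458, -0.208, 0.004) [202.  56.]
(0.493, -0.203, 0.01) [205.  91.]
(0.434, -0.027, 0.02) [402.  21.]
```

View pics/w1.png

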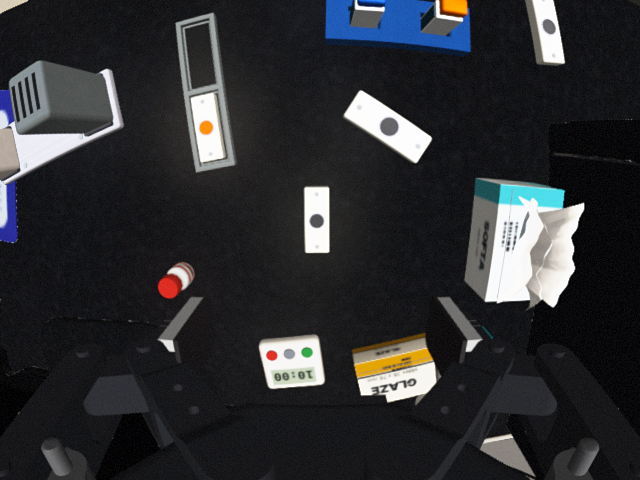

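The wrist view shows filter A at (317,220), the case with its empty end at (200,57), and the stand top right with the orange stopper at (453,6). The timer and box are beyond the filter. Measuring here.

Run:
```python
from h import *
st=monitor.read_state();im=cv2.imread('pics/w1.png');g=im.min(2)
w=((g>130)*255).astype(np.uint8);gr=cv2.inRange(g,60,255)
wrect(im,st,w,.012,(295,340,175,265),'filter')
wrect(im,st,gr,.010,(165,240,5,180),'case')
```

```text
filter [ 613.5 -104. ] [60.2 22.4] 0.6
case [ 491.2 -204. ] [148.3  40.8] 7.4
```

apply_moves:
  commands:
    - {"dx": -1,"dy": -2,"dz": -30,"turn": 0.015}
    - {"dx": 0,"dy": 0,"dz": -30,"turn": 0}
    - {"dx": 0,"dy": 0,"dz": -30,"turn": 0}
    - {"dx": 0,"dy": 0,"dz": -30,"turn": 0}
    - {"dx": 0,"dy": 0,"dz": -30,"turn": 0}
    - {"dx": 0,"dy": 0,"dz": -20,"turn": 0}
    - {"dx": 0,"dy": 0,"dz": -10,"turn": 0}
    - {"dx": 0,"dy": 0,"dz": -9,"turn": 0}
    - {"dx": 0,"dy": 0,"dz": 0,"turn": 0}
    - {"dx": 0,"dy": 0,"dz": 0,"turn": 0}
  jaw: 55
  grip_force: 30

```text
t: 4.05
tcp_pos: [0.615, -0.1033, 0.0083]
orientation: [-3.141, 0.001, -3.14]
contact_force: [0.3, -0.3, 0.3]
width: 0.0474
grasp_force: 0.0
```

apply_moves:
  commands:
    - {"dx": 0,"dy": 0,"dz": 0,"turn": 0}
    - {"dx": 0,"dy": 0,"dz": 0,"turn": 0}
    - {"dx": 0,"dy": 0,"dz": 0,"turn": 0}
    - {"dx": 0,"dy": 0,"dz": 0,"turn": 0}
    - {"dx": 0,"dy": 0,"dz": 0,"turn": 0}
    - {"dx": 0,"dy": 0,"dz": 0,"turn": 0}
    - {"dx": 0,"dy": 0,"dz": 0,"turn": 0}
    - {"dx": 0,"dy": 0,"dz": 0,"turn": 0}
  jaw: 0
  grip_force: 30

```text
t: 4.85
tcp_pos: [0.6153, -0.1035, 0.0085]
orientation: [-3.141, 0.002, -3.14]
contact_force: [-0.2, 0.8, 6.0]
width: 0.0205
grasp_force: 29.6
```

apply_moves:
  commands:
    - {"dx": 0,"dy": 0,"dz": 10,"turn": 0}
    - {"dx": 0,"dy": 0,"dz": 20,"turn": 0}
    - {"dx": 0,"dy": 0,"dz": 30,"turn": 0}
    - {"dx": -20,"dy": -13,"dz": 10,"turn": 0.03}
    - {"dx": -20,"dy": -13,"dz": 0,"turn": 0.03}
    - {"dx": -20,"dy": -13,"dz": 0,"turn": 0.03}
    - {"dx": -20,"dy": -13,"dz": 0,"turn": 0.038}
    - {"dx": -20,"dy": -13,"dz": 0,"turn": 0}
    - {"dx": -20,"dy": -13,"dz": 0,"turn": 0}
    - {"dx": -20,"dy": -13,"dz": 0,"turn": 0}
    - {"dx": -18,"dy": -14,"dz": 0,"turn": 0}
    - {"dx": 0,"dy": 0,"dz": 0,"turn": 0}
    - {"dx": 0,"dy": 0,"dz": 0,"turn": 0}

```text
t: 6.15
tcp_pos: [0.4566, -0.2086, 0.0776]
orientation: [-3.141, 0.001, -3.014]
contact_force: [0.1, -0.0, -0.7]
width: 0.0205
grasp_force: 29.5
```

Run:
```python
from h import *
st=monitor.read_state();im=shot('wrist','w2.png');print(st['tcp_pos'],st['orientation'],st['width'],st['grasp_force'])
print(wpix((.457,-.208,.004),st))
```

```text
[ 0.4566253  -0.20862828  0.07764002] [-3.14134084e+00  5.61686824e-04 -3.01387434e+00] 0.020496031983251815 29.487922489643097
[321.01106961 256.8710031 ]
```

View pics/w2.png

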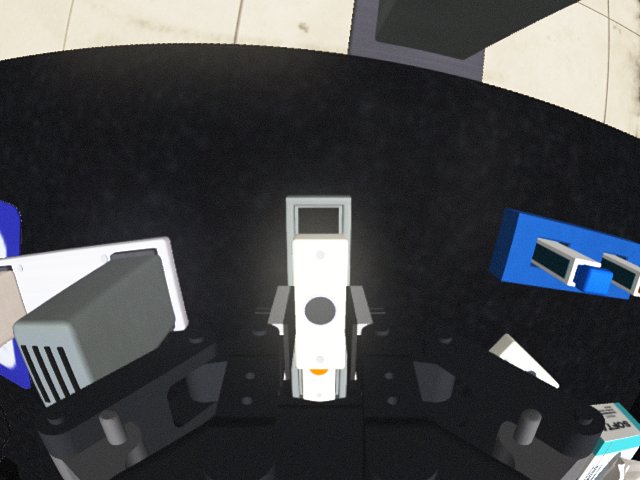

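The filter is held level between the pads, disc at (320,310), over the case; the case's near end edge runs (286,197)-(351,197).

Run:
```python
from h import *
st=monitor.read_state();im=cv2.imread('pics/w2.png');g=im.min(2)
w=cv2.inRange(g,200,255);wrect(im,st,w,.081,(285,355,225,372),'filter held')
d=cv2.inRange(g[290:335,300:342],0,140);M=cv2.moments(d,True);print('disc',onz('wrist',300+M['m10']/M['m00'],290+M['m01']/M['m00'],.081,st))
a=onz('wrist',286.5,196.5,.010,st)*1e3;b=onz('wrist',351,196.5,.010,st)*1e3;print(a,b,np.linalg.norm(a-b))
# near compartment opening inner edges at top (z=.010)
n=(b-a)[:2];ang=np.degrees(np.arctan2(n[1],n[0]));print(ang)
u=np.array([-n[1],n[0]])/np.linalg.norm(n);u=u if u[0]>0 else -u
print('slot',(a+b)[:2]/2+u*38)
print(im[210,280:360].min(1), im[190:245,320].min(1))
```

```text
filter held [ 457.2 -208.4] [61.7 22.8] 7.9
disc [ 0.45709823 -0.20863681  0.081     ]
[ 422.2979106  -232.42911021   10.        ] [ 417.50697176 -195.6743892    10.        ] 37.06565271689396
97.42657164759285
slot [ 457.58367154 -209.14004135]
[ 45  46  49  45  40  66 151 179 186 186 188 194 183 160 129 183 190 190
  98  59  56  56  60  61  61  60  56  58  58  58  58  61  55  61  58  59
  60  59  59  59  59  55  61  59  55  54  51  60  54  52  57  55  58  56
  59  53  57  52  85 185 194 190 135 129 165 185 191 189 193 199 189  90
  47  41  44  43  41  43  42  41] [ 45  43  47  44  53  79 100 143 188 192 193 188 186 182 167 156 173 136
  63  59  59  57  61  58  62  61  64  64  63  62  60  62  66  71  65  70
  67  72  76  69  72  71  73 103 163 170 169 177 178 221 250 254 254 254
 254]
```

apply_moves:
  commands:
    - {"dx": 0,"dy": -0.4,"dz": -20,"turn": 0}
    - {"dx": 0,"dy": 0,"dz": -20,"turn": 0}
    - {"dx": 0,"dy": 0,"dz": -12,"turn": 0}
    - {"dx": 0,"dy": 0,"dz": -7,"turn": 0}
    - {"dx": 0,"dy": 0,"dz": -3,"turn": 0}
    - {"dx": 0,"dy": 0,"dz": -2,"turn": 0}
    - {"dx": 0,"dy": 0,"dz": 0,"turn": 0}
    - {"dx": 0,"dy": 0,"dz": 0,"turn": 0}

```text
t: 7.0
tcp_pos: [0.4568, -0.2089, 0.0138]
orientation: [-3.141, 0.001, -3.012]
contact_force: [-1.3, -0.3, -0.6]
width: 0.0206
grasp_force: 29.5
```

apply_moves:
  commands:
    - {"dx": 0,"dy": 0,"dz": -1,"turn": 0}
    - {"dx": 0,"dy": 0,"dz": 0,"turn": 0}
    - {"dx": 0,"dy": 0,"dz": 0,"turn": 0}

```text
t: 7.3
tcp_pos: [0.4566, -0.2088, 0.0125]
orientation: [-3.141, 0.0, -3.012]
contact_force: [0.5, -0.7, 1.7]
width: 0.021
grasp_force: 29.6
```

apply_moves:
  commands:
    - {"dx": 0,"dy": 0,"dz": 0,"turn": 0}
    - {"dx": 0,"dy": 0,"dz": 0,"turn": 0}
    - {"dx": 0,"dy": 0,"dz": 0,"turn": 0}
    - {"dx": 0,"dy": 0,"dz": 0,"turn": 0}
    - {"dx": 0,"dy": 0,"dz": 0,"turn": 0}
  jaw: 50

```text
t: 7.8
tcp_pos: [0.4565, -0.2087, 0.0123]
orientation: [3.142, -0.0, -3.012]
contact_force: [0.3, -0.2, -0.6]
width: 0.0428
grasp_force: 0.0
```

apply_moves:
  commands:
    - {"dx": 0,"dy": 0,"dz": 5,"turn": 0}
    - {"dx": 0,"dy": 0,"dz": 20,"turn": 0}
    - {"dx": 0,"dy": 0,"dz": 30,"turn": 0}
    - {"dx": 0,"dy": 0,"dz": 40,"turn": 0}
    - {"dx": 0,"dy": 0,"dz": 45,"turn": 0}
    - {"dx": 0,"dy": 0,"dz": 0,"turn": 0}
    - {"dx": 0,"dy": 0,"dz": 0,"turn": 0}
  jaw: 100

```text
t: 8.5
tcp_pos: [0.457, -0.2089, 0.1537]
orientation: [-3.139, 0.002, -3.012]
contact_force: [0.2, 0.0, -0.6]
width: 0.0853
grasp_force: 0.0
```

Run:
```python
from h import *
st=monitor.read_state();im=shot('wrist','w3.png');print(st['tcp_pos'],st['orientation'],st['width'],st['grasp_force'])
```

```text
[ 0.45696754 -0.2089438   0.15367299] [-3.13935991e+00  2.23496999e-03 -3.01228316e+00] 0.08530985110529705 0.0
```

View pics/w3.png

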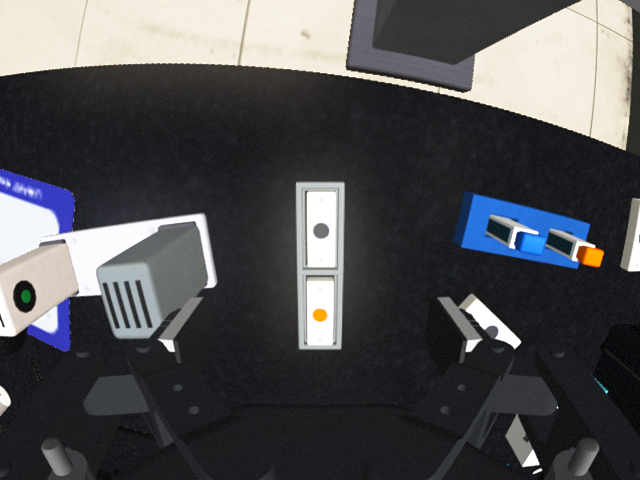

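The filter lies home in the case (disc (321,231)); orange stopper at (591,257). Going above the orange cell.

apply_moves:
  commands:
    - {"dx": -1,"dy": 17,"dz": 10,"turn": -0.145}
    - {"dx": -2,"dy": 18,"dz": 10,"turn": -0.145}
    - {"dx": -2,"dy": 18,"dz": 10,"turn": -0.145}
    - {"dx": -2,"dy": 18,"dz": 0,"turn": -0.145}
    - {"dx": -2,"dy": 18,"dz": 0,"turn": -0.145}
    - {"dx": -2,"dy": 18,"dz": 0,"turn": -0.145}
    - {"dx": -2,"dy": 18,"dz": 0,"turn": -0.145}
    - {"dx": -2,"dy": 18,"dz": 0,"turn": -0.145}
    - {"dx": -2,"dy": 18,"dz": 0,"turn": -0.145}
    - {"dx": -2,"dy": 18,"dz": 0,"turn": -0.145}
    - {"dx": -2,"dy": 18,"dz": 0,"turn": -0.145}
    - {"dx": 0,"dy": 17,"dz": 0,"turn": -0.14}
    - {"dx": 0,"dy": 0,"dz": 0,"turn": 0}
    - {"dx": 0,"dy": 0,"dz": 0,"turn": 0}

```text
t: 9.95
tcp_pos: [0.4348, 0.0055, 0.1812]
orientation: [-3.139, -0.0, 1.54]
contact_force: [-0.3, -0.2, 0.2]
width: 0.0852
grasp_force: 0.0
```

Run:
```python
from h import *
st=monitor.read_state();im=shot('wrist','w4.png')[:,:,::-1].copy();print(st['tcp_pos'],st['orientation'])
hsv=cv2.cvtColor(im,cv2.COLOR_BGR2HSV)
o=cv2.inRange(hsv,(5,150,120),(22,255,255));bl=cv2.inRange(hsv,(100,150,50),(125,255,255))
p=wpix((.4355,.005,.072),st);q=wpix((.4344,-.027,.02),st);print(p,q)
x,y=map(int,p)
wrect(im,st,o,.072,(max(x-60,0),x+60,max(y-60,0),y+60),'orange')
```

```text
[0.43478278 0.00546227 0.18120089] [-3.13883918e+00 -2.91992638e-04  1.53951064e+00]
[322.47025159 240.10137434] [321.96521411 260.94704739]
orange [435.1   3.5] [20.4 12.8] 88.3
```

View pics/w4.png

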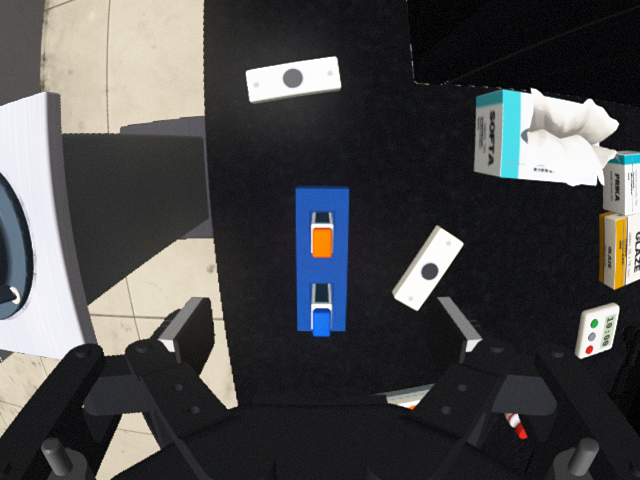

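The orange stopper is at (322,241) in the well nearer the camera; the blue cell at (321,315); clear dark windows face along the stand. Measure the stand top to get the well.

Run:
```python
from h import *
st=monitor.read_state();im=cv2.imread('pics/w4.png');hsv=cv2.cvtColor(im,cv2.COLOR_BGR2HSV)
bl=cv2.inRange(hsv,(100,120,40),(125,255,255))
r=wrect(im,st,bl,.02,(285,360,175,333),'stand')
```

```text
stand [434.2 -29.5] [135.   45.9] 88.1
```

apply_moves:
  commands:
    - {"dx": 0.4,"dy": -2,"dz": -25,"turn": 0}
    - {"dx": 0,"dy": 0,"dz": -25,"turn": 0}
    - {"dx": 0,"dy": 0,"dz": -25,"turn": 0}
    - {"dx": 0,"dy": 0,"dz": -20,"turn": 0}
    - {"dx": 0,"dy": 0,"dz": -20,"turn": 0}
    - {"dx": 0,"dy": 0,"dz": -20,"turn": 0}
    - {"dx": 0,"dy": 0,"dz": -15,"turn": 0}
    - {"dx": 0,"dy": 0,"dz": 0,"turn": 0}
    - {"dx": 0,"dy": 0,"dz": 0,"turn": 0}
  jaw: 60

```text
t: 10.9
tcp_pos: [0.4359, 0.0027, 0.032]
orientation: [-3.141, -0.0, 1.536]
contact_force: [-0.5, -0.7, -0.2]
width: 0.0512
grasp_force: 0.0
```

apply_moves:
  commands:
    - {"dx": 0,"dy": 0,"dz": 0,"turn": 0}
    - {"dx": 0,"dy": 0,"dz": 0,"turn": 0}
    - {"dx": 0,"dy": 0,"dz": 0,"turn": 0}
    - {"dx": 0,"dy": 0,"dz": 0,"turn": 0}
    - {"dx": 0,"dy": 0,"dz": 0,"turn": 0}
    - {"dx": 0,"dy": 0,"dz": 0,"turn": 0}
    - {"dx": 0,"dy": 0,"dz": 0,"turn": 0}
    - {"dx": 0,"dy": 0,"dz": 0,"turn": 0}
  jaw: 0
  grip_force: 30

```text
t: 11.7
tcp_pos: [0.4364, 0.0031, 0.033]
orientation: [3.14, 0.0, 1.536]
contact_force: [-0.5, -0.3, 6.9]
width: 0.015
grasp_force: 33.1
```

Run:
```python
from h import *
st=monitor.read_state();im=shot('wrist','w5.png');print(st['tcp_pos'],st['orientation'],st['contact_force'])
p=wpix((.435,.004,.072),st);print(p);x,y=map(int,p)
c=im[max(y-170,0):y+170,x-220:x+220,::-1];cv2.imwrite('pics/w5c.png',cv2.resize(c,(776,600)))
```

```text
[0.43643141 0.00314573 0.03302433] [3.13994938e+00 4.90001658e-04 1.53613959e+00] [-0.50639929 -0.34575382  6.85084112]
[318.29688667 350.16350458]
```

View pics/w5c.png

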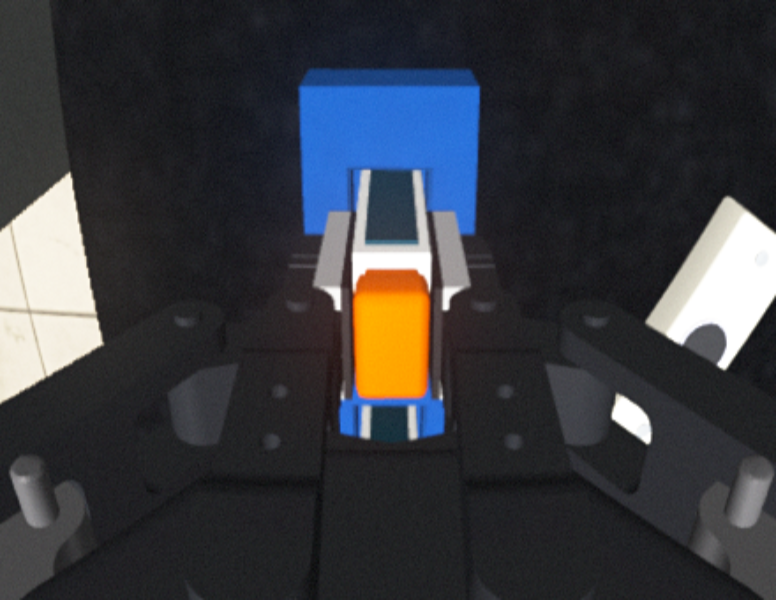

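The pads sit on the frosted sides, the dark window free between them. Lift while working out cell offset and photometer pose.

Run:
```python
from h import *
st=monitor.read_state()
print('near glass edge',onz('wrist',319,180+245/1.764,.058,st).round(4), 'window bottom/stand contact',onz('wrist',319,180+168/1.764,.02,st).round(4))
# photometer from top: far long edge of base, near long edge, detector end
im=cv2.imread('pics/top0.png').astype(np.float32).min(2)
def edges(f,s0,s1,horizontal,lo,hi,z=.012,th=110,rev=False):
    P=[]
    for s in np.arange(s0,s1):
        t=np.arange(lo,hi);v=im[lo:hi,s] if not horizontal else im[s,lo:hi]
        if rev:t=t[::-1];v=v[::-1]
        i=np.argmax(v>th)
        if i==0:continue
        q=t[i-1]+(th-v[i-1])/(v[i]-v[i-1])*(t[i]-t[i-1])
        P.append(onz('top',*( (s,q) if not horizontal else (q,s)),z)[:2]*1e3)
    P=np.array(P,np.float32);l=cv2.fitLine(P,cv2.DIST_HUBER,0,.01,.01).ravel()
    print(f,l.round(4),'ang',np.degrees(np.arctan2(l[1],l[0])).round(2)%180);return l
a=edges('far',430,478,False,250,285)
b=edges('near',448,480,False,285,312,rev=True)
c=edges('detEnd',283,308,True,398,425)
def inter(l,m):
    A=np.array([[l[0],-m[0]],[l[1],-m[1]]]);t=np.linalg.solve(A,m[2:]-l[2:]);return l[2:]+t[0]*l[:2]
k1,k2=inter(a,c),inter(b,c);print('corners',k1,k2,np.linalg.norm(k1-k2))
d=a[:2] if a[1]<0 else -a[:2]
print('centre',(k1+k2)/2+92*d)
```

```text
near glass edge [0.4354 0.0085 0.058 ] window bottom/stand contact [0.4355 0.0113 0.02  ]
far [ 2.287000e-01 -9.735000e-01  5.417418e+02 -3.846782e+02] ang 103.22
near [ 2.320000e-01 -9.727000e-01  4.768786e+02 -3.938972e+02] ang 103.41
detEnd [ 9.739000e-01  2.268000e-01  4.828928e+02 -2.956906e+02] ang 13.11
corners [ 518.871   -287.31104] [ 455.00824 -302.185  ] 65.57197
centre [ 507.9771  -384.31042]
```

apply_moves:
  commands:
    - {"dx": 0,"dy": 0,"dz": 5,"turn": 0}
    - {"dx": 0,"dy": 0,"dz": 10,"turn": 0}
    - {"dx": 0,"dy": 0,"dz": 20,"turn": 0}
    - {"dx": 0,"dy": 0,"dz": 30,"turn": 0}
    - {"dx": 0,"dy": 0,"dz": 40,"turn": 0}
    - {"dx": 0,"dy": 0,"dz": 40,"turn": 0}
    - {"dx": 0,"dy": 0,"dz": 0,"turn": 0}

```text
t: 12.45
tcp_pos: [0.439, 0.0028, 0.1822]
orientation: [3.13, 0.002, 1.536]
contact_force: [0.6, -0.1, -0.5]
width: 0.0154
grasp_force: 32.2
```

Run:
```python
from h import *
s5={'tcp_pos':[0.43643141,0.00314573,0.03302433],'orientation':[3.13994938e+00,4.90001658e-04,1.53613959e+00]}
for n,v,z in [('stand edge',180+85/2,.02),('well edge',180+168/2,.02),('window top',180+243/2,.054),('stopper near',180+270/2,.072),('stopper far',180+398/2,.072)]:
    print(n,onz('wrist',319,v,z,s5).round(4))
st=monitor.read_state();print(st['tcp_pos'],st['orientation'])
# scene: stopper
im=shot('scene','sc1.png')[:,:,::-1].copy();hsv=cv2.cvtColor(im,cv2.COLOR_BGR2HSV)
t=np.array(st['tcp_pos']);print(pix('scene',[t+[0,0,.039]]))
o=cv2.inRange(hsv,(5,150,100),(22,255,255));x,y=map(int,pix('scene',[t+[0,0,.039]])[0])
mm=np.zeros_like(o);mm[y-50:y+50,x-50:x+50]=o[y-50:y+50,x-50:x+50]
print(cv2.boundingRect(cv2.findNonZero(mm)))
```

```text
stand edge [0.4363 0.0355 0.02  ]
well edge [0.4357 0.0166 0.02  ]
window top [0.4356 0.0136 0.054 ]
stopper near [0.4357 0.0169 0.072 ]
stopper far [ 0.4348 -0.0078  0.072 ]
[0.43897169 0.00283364 0.18218732] [3.13040621e+00 2.31909908e-03 1.53629710e+00]
[[220.49469708 160.62537504]]
(217, 160, 9, 9)
```

apply_moves:
  commands:
    - {"dx": 4,"dy": -12,"dz": 10,"turn": 0.02}
    - {"dx": 4,"dy": -25,"dz": 10,"turn": 0.02}
    - {"dx": 4,"dy": -25,"dz": 0,"turn": 0.02}
    - {"dx": 4,"dy": -25,"dz": 0,"turn": 0.02}
    - {"dx": 4,"dy": -25,"dz": 0,"turn": 0.02}
    - {"dx": 4,"dy": -25,"dz": 0,"turn": 0.02}
    - {"dx": 4,"dy": -25,"dz": 0,"turn": 0.02}
    - {"dx": 4,"dy": -25,"dz": 0,"turn": 0.02}
    - {"dx": 4,"dy": -25,"dz": 0,"turn": 0.02}
    - {"dx": 4,"dy": -25,"dz": 0,"turn": 0.02}
    - {"dx": 4,"dy": -25,"dz": 0,"turn": 0.02}
    - {"dx": 5,"dy": -25,"dz": 0,"turn": 0.02}
    - {"dx": 5,"dy": -25,"dz": 0,"turn": 0.02}
    - {"dx": 5,"dy": -25,"dz": 0,"turn": 0.007}
    - {"dx": 5,"dy": -25,"dz": 0,"turn": 0}
    - {"dx": 5,"dy": -25,"dz": 0,"turn": 0}
    - {"dx": 0,"dy": 0,"dz": 0,"turn": 0}
    - {"dx": 0,"dy": 0,"dz": 0,"turn": 0}
    - {"dx": 0,"dy": 0,"dz": 0,"turn": 0}
    - {"dx": 0,"dy": 0,"dz": 0,"turn": 0}

```text
t: 14.5
tcp_pos: [0.5045, -0.3821, 0.1968]
orientation: [-3.141, -0.002, 1.804]
contact_force: [0.2, 0.3, -0.6]
width: 0.0154
grasp_force: 32.2
```

Run:
```python
from h import *
import json
st=monitor.read_state();im=shot('wrist','w6.png')[:,:,::-1];print(st['tcp_pos'],st['orientation'])
json.dump({k:list(map(float,st[k])) for k in('tcp_pos','orientation')},open('s6.json','w'))
im=np.ascontiguousarray(im)
for x in range(0,640,80):cv2.putText(im,str(x),(x,10),0,.35,(0,255,255));im[:6,x]=(0,255,255)
cv2.imwrite('pics/w6v.png',cv2.resize(im,(800,600),interpolation=cv2.INTER_CUBIC))
```

```text
[ 0.50453113 -0.38213928  0.19682401] [-3.14077729e+00 -1.81700208e-03  1.80370504e+00]
```

View pics/w6v.png

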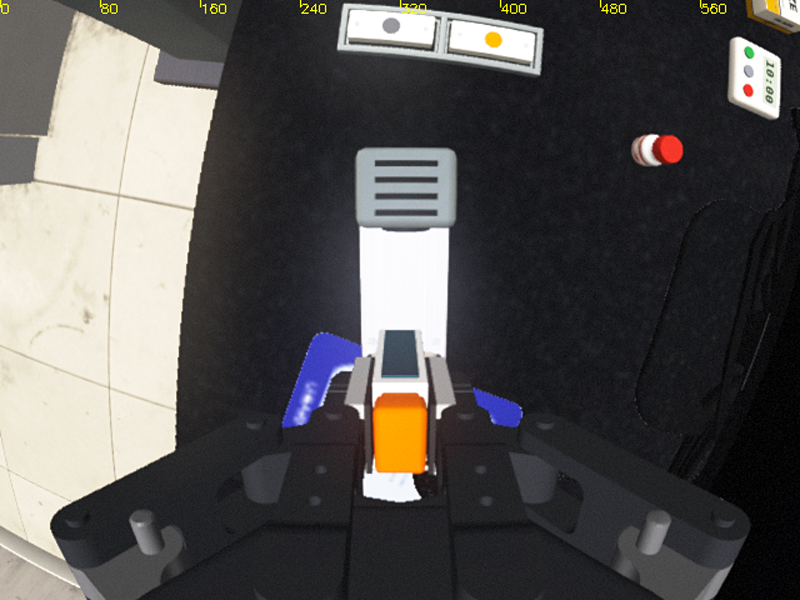

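The detector head top is at about (325,151) in native pixels, base white below it, cell held upright with stopper at (320,346). Combining this head with both head tops from the top view.

Run:
```python
from h import *
import json
st=json.load(open('s6.json'))
f=lambda x,y:onz('top',395+x/6.154-.4,250+y/6.154-.4,.115)[:2]*1e3
D=[f(*c) for c in[(130,200),(255,180),(295,340),(165,370)]];L=[f(*c) for c in [(600,85),(720,60),(775,220),(640,250)]]
d,l=np.mean(D,0),np.mean(L,0);print('top heads',d,l,'mid',(d+l)/2,np.linalg.norm(d-l),np.degrees(np.arctan2(*(d-l)[::-1])))
im=cv2.imread('pics/w6.png')
m=cv2.inRange(im.min(2),70,175)
m[:, :283]=0;m[:,370:]=0
wm=lambda u,v,z:onz('wrist',u,v,z,st)[:2]*1e3
C=[wm(u/1.25,v/1.25,.115) for u,v in[(357,150),(456,150),(456,226),(357,226)]]
print('wrist det',np.mean(C,0),'sizes',np.linalg.norm(C[0]-C[1]),np.linalg.norm(C[1]-C[2]))
e=np.array([np.cos(np.radians(103.3)),np.sin(np.radians(103.3))]);sep=np.linalg.norm(d-l)
print('mid by wrist (sep/2)',np.mean(C,0)-e*sep/2)
# base edges left/right & axis
P=[]
for v in range(190,255,3):
    row=im[v].min(1).astype(float);i=np.where(row[270:375]>120)[0]+270;P.append([wm(i[0]-.5,v,.012),wm(i[-1]+.5,v,.012)])
P=np.array(P)
for k in(0,1):
    q=cv2.fitLine(P[:,k].astype(np.float32),cv2.DIST_HUBER,0,.01,.01).ravel();print('edge',q,np.degrees(np.arctan2(q[1],q[0]))%180)
n=np.array([-e[1],e[0]]);print('base axis lateral',(P.mean(1)@n).mean(),'width',((P[:,0]-P[:,1])@n).mean(),'target cand lateral',np.array([508.2,-385])@n,(d+l)/2@n)
# cell held: window top and stopper
t=st['tcp_pos'];zb=t[2]-.025
print('cell end',wm(400/1.25,376/1.25,zb+.046),'stopper near/far',wm(400/1.25,394/1.25,zb+.064),wm(400/1.25,472/1.25,zb+.064),'lateral glass',wm(372/1.25,390/1.25,zb+.05),wm(427/1.25,390/1.25,zb+.05), 'tcp',t)
```

```text
top heads [ 492.73585177 -317.32518548] [ 524.98068274 -451.14482733] mid [ 508.85826726 -384.23500641] 137.64964827291354 103.54758860768418
wrist det [ 492.14573894 -320.30913583] sizes 47.57830432190715 37.23019584745482
mid by wrist (sep/2) [ 507.97887165 -387.2880006 ]
edge [ 2.1398525e-01 -9.7683692e-01  4.7487070e+02 -3.8805524e+02] 102.356
edge [ 2.3350871e-01 -9.7235471e-01  5.3763354e+02 -3.7569916e+02] 103.50374
base axis lateral -404.8177025646688 width 63.95083011509609 target cand lateral -406.00035432789605 -406.8169526910844
cell end [ 501.11835926 -371.74192223] stopper near/far [ 500.42144631 -368.84266582] [ 506.00566155 -392.23867238] lateral glass [ 494.01851203 -376.12474207] [ 509.15459586 -372.51329835] tcp [0.5045311304451132, -0.3821392841226218, 0.19682401167662442]
```

apply_moves:
  commands:
    - {"dx": 2,"dy": -1,"dz": -5,"turn": 0}
    - {"dx": 1.6,"dy": -1.3,"dz": -10,"turn": 0}
    - {"dx": 0,"dy": 0,"dz": -15,"turn": 0}
    - {"dx": 0,"dy": 0,"dz": -15,"turn": 0}
    - {"dx": 0,"dy": 0,"dz": -15,"turn": 0}
    - {"dx": 0,"dy": 0,"dz": -15,"turn": 0}
    - {"dx": 0,"dy": 0,"dz": -15,"turn": 0}
    - {"dx": 0,"dy": 0,"dz": -10,"turn": 0}
    - {"dx": 0,"dy": 0,"dz": -5,"turn": 0}
    - {"dx": 0,"dy": 0,"dz": 0,"turn": 0}
    - {"dx": 0,"dy": 0,"dz": 0,"turn": 0}
    - {"dx": 0,"dy": 0,"dz": 0,"turn": 0}
    - {"dx": 0,"dy": 0,"dz": 0,"turn": 0}
    - {"dx": 0,"dy": 0,"dz": 0,"turn": 0}

```text
t: 15.95
tcp_pos: [0.5087, -0.3862, 0.0929]
orientation: [3.141, 0.001, 1.803]
contact_force: [-0.6, 0.3, -0.3]
width: 0.0152
grasp_force: 32.2
```

Run:
```python
from h import *
st=monitor.read_state();print({k:np.round(st[k],4) for k in('tcp_pos','orientation','contact_force','width','qd')})
im=shot('scene','sc2.png')[:,:,::-1].copy();hsv=cv2.cvtColor(im,cv2.COLOR_BGR2HSV)
o=cv2.inRange(hsv,(5,150,100),(22,255,255))
q=pix('scene',[(.5084,-.3855,.115),(.5084,-.3855,.122),(.5084,-.3855,.129)]);print(q)
x,y=q[1].astype(int);mm=np.zeros_like(o);mm[y-40:y+40,x-40:x+40]=o[y-40:y+40,x-40:x+40]
p=cv2.findNonZero(mm);print(None if p is None else (cv2.boundingRect(p),p.mean(0)))
```

```text
{'tcp_pos': array([ 0.5087, -0.3862,  0.0929]), 'orientation': array([3.1411e+00, 9.0000e-04, 1.8028e+00]), 'contact_force': array([-0.5823,  0.269 , -0.258 ]), 'width': np.float64(0.0152), 'qd': array([-0.0013,  0.0036, -0.    ,  0.0014, -0.0008, -0.0004])}
[[348.04967912 284.81797803]
 [348.03712991 280.91479915]
 [348.02449291 276.98431234]]
((349, 274, 8, 12), array([[352.28571429, 279.55714286]]))
```

apply_moves:
  commands:
    - {"dx": -0.5,"dy": 1.5,"dz": -2.5,"turn": 0}
    - {"dx": 0,"dy": 0,"dz": 0,"turn": 0}
    - {"dx": 0,"dy": 0,"dz": 0,"turn": 0}
    - {"dx": 0,"dy": 0,"dz": 0,"turn": 0}
    - {"dx": 0,"dy": 0,"dz": 0,"turn": 0}
    - {"dx": 0,"dy": 0,"dz": 0,"turn": 0}

```text
t: 16.6
tcp_pos: [0.5081, -0.3845, 0.0898]
orientation: [3.142, 0.0, 1.803]
contact_force: [1.1, 0.0, 0.5]
width: 0.0152
grasp_force: 32.2
```

Run:
```python
from h import *
st=monitor.read_state();print(np.round(st['tcp_pos'],4))
im=shot('wrist','w7.png')[:,:,::-1];m=im.min(2).astype(int)
# stopper/detector in wrist frame: cell end & detector inner edge along the axis
col=m[:,320];print([(v,int(col[v])) for v in range(60,340,4)])
zb=st['tcp_pos'][2]-.025
print([wpix(p,st).round(1) for p in [(.5084-.23*-.047*-1,-.3855+.973*.047,.115)]])
```

```text
[ 0.5081 -0.3845  0.0898]
[(60, 31), (64, 34), (68, 36), (72, 34), (76, 31), (80, 33), (84, 129), (88, 175), (92, 174), (96, 173), (100, 156), (104, 66), (108, 65), (112, 176), (116, 175), (120, 172), (124, 173), (128, 61), (132, 59), (136, 165), (140, 175), (144, 177), (148, 178), (152, 83), (156, 63), (160, 70), (164, 175), (168, 172), (172, 176), (176, 175), (180, 74), (184, 70), (188, 184), (192, 176), (196, 156), (200, 143), (204, 94), (208, 143), (212, 252), (216, 252), (220, 252), (224, 252), (228, 253), (232, 252), (236, 252), (240, 252), (244, 252), (248, 252), (252, 252), (256, 252), (260, 252), (264, 109), (268, 86), (272, 87), (276, 86), (280, 78), (284, 85), (288, 76), (292, 76), (296, 79), (300, 87), (304, 223), (308, 255), (312, 255), (316, 30), (320, 35), (324, 33), (328, 0), (332, 0), (336, 0)]
[array([323.4, 206.2])]
```

Run:
```python
from h import *
st=monitor.read_state();e=np.array([-.23,.973]);z=st['tcp_pos'][2]-.025
f=lambda v,h:onz('wrist',320,v,h,st)[:2]@e*1e3
print('det outer/inner',f(83.5,.115),f(198,.115),f(201,.115),'cell end(win top)',f(302,z+.046),'centre',f(302,z+.046)-12,'expected',np.array([508.4,-385.5])@e)
```

```text
det outer/inner -405.4265263874425 -442.33625434335715 -443.3157902627979 cell end(win top) -480.5053984092901 centre -492.5053984092901 expected -492.0235
```

```bash
python3 -c "
from plant import env
print(env.close_job())"
```

```text
the job is handed in; nothing more can be done
None
```

The filter is home in its case. The arm is holding the orange-stoppered cell by its frosted sides in the light path, about 1–2 mm from midway between the heads by my measurement, and I have handed the job in at about 17 s of the 64 s limit.

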